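Load the paint jar in the mixer and clamp it

TASK

Stand the paint jar with the tapered foot in the tapered cup of the jar mixer, setting it down gently so that it sits upright and fully home. Then swing the mixer's clamp arm round over the jar: it climbs the cam and must drop into the low notch at the end, so that its pad presses on the jar's lid. Leave the wide tub and the water cup where they are, and let go of everything at the end.

Things in the scene. Friction and masses are not known exactly. Their poses are not given: they have to be found in the camera images.
- jar_lid (a point): Centre of the straight round lid (50 mm diameter, 28 mm high, grey plastic) of the loose white plastic paint jar, about 0.3 kg. The jar is 106 mm tall and this point is 92 mm above its underside. Below the lid the body is 68 mm in diameter from 50 to 70 mm above the underside, and below that tapers to a flat foot of 44 mm diameter. The point's z axis is the jar's axis, upward. The jar stands on the table and is best held by its lid.
- jar_foot (a point): Centre of the underside of the same jar.
- cup_floor (a point): Centre of the inner floor of the mixer's black tapered cup, 34 mm above the table. The mixer (grey base plate 240 x 150 x 28 mm, fixed to the table, turned a little left or right) carries this cup and, 115 mm away along the point's x axis, a post. The cup matches the jar's foot: inside, about 23 mm radius at the floor widening to about 35 mm radius at the rim, 78 mm above the table. When home the jar's underside stands on this floor and its lid top is 140 mm above the table.
- post_axis (a point): Point on the vertical axis of the mixer's post, 169 mm above the table: the clamp arm turns about it. The point's x axis points from the cup to the post, level. A round drum 100 mm in diameter with the ramped aluminium cam on it stands below the arm, up to 143 mm above the table; the post's steel pin and cap end 221 mm above the table.
- clamp_push (a point): Point on the centre line of the clamp arm, a dark steel bar 20 mm wide and 22 mm high (this point is at half height), 150 mm from the post's axis, where it is well pushed from the side. The bar ends 30 mm farther out. The point's x axis points out along the bar from the post, z up. With the arm parked the bar's underside is 158 mm above the table; on the cam's crest 176 mm; in the notch on the jar 152 mm.
- clamp_pad (a point): Centre of the underside of the round rubber pad (28 mm diameter) below the bar, 115 mm from the post's axis and 23 mm below the bar's mid-height. It presses the middle of the lid when clamped.
- swing (a joint): Turn of the clamp arm about the post, rad, anticlockwise seen from above. 0 to 0.2 is parked, pointing left at about a right angle to the line from post to cup; the cam ramp runs from about 0.3 to 1.0, the level crest to about 1.45, and then the arm drops into the notch; 1.6 is straight over the cup and 1.64 the end stop. It is stiff enough to stay where it is left; pushing it takes a few newtons at most.
- clamp (a joint): Height of the clamp arm on its post, m: 0 parked, +0.018 on the cam's crest, about -0.006 when it has dropped into the notch and its pad presses on the lid of a jar that is fully home, -0.012 dropped with no jar there. A spring and its weight push it down with about 8 N.
- tub: Bystander: wide straight white tub with a blue lid, 98 mm in diameter, 64 mm tall; origin at the centre of its underside. To be left alone.
- water: Bystander: open clear plastic water cup, 80 mm in diameter at the rim, 100 mm tall, left of the mixer; origin at the centre of its underside. To be left alone.
Mind the look-alikes: they are no part of the job. Leave any green look-alike of the part that bears jar_lid alone.

How it is judged:
On the way, in this order (a step that is already met when the one before it is completed fails the run):
1. the jar stands fully home in the cup, let go, with the arm still parked (distance between jar_foot and cup_floor below 0.005 m and angle between jar_lid's own z axis and vertical below 0.06 rad and contact force between the fingers and jar below 0.2 N and value of joint clamp below 0.006 m and value of joint swing below 0.7 rad), for 0.2 s.
2. the arm rides on the cam's crest (value of joint clamp above 0.013 m and value of joint swing above 0.8 rad), for 0.05 s.
At the end, for the whole second after the job is handed in: Jar upright within 0.06 rad, its underside within 5 mm of the centre of the cup floor; arm in the notch (swing above 1.5 rad, height -9 to -3 mm), pressing the lid with over 1 N; tub and water cup within 30 mm of where they began (distance between jar_foot and cup_floor below 0.005 m and angle between jar_lid's own z axis and vertical below 0.06 rad and value of joint swing above 1.5 rad and value of joint clamp between -0.009 and -0.003 m and contact force between clamp and jar above 1 N and distance of each of tub, water from where it was at the start of the episode below 0.03 m); the robot touches nothing.
It fails at once if the jar is dropped into the cup (falls faster than 0.6 m/s within the cup) (horizontal distance between jar_foot and cup_floor below 0.03 m and height (world z) of jar_foot below 0.075 m and linear speed of jar above 0.6 m/s).
It also fails if it takes over 64 s, if anything falls off the work surface, if the arm or the gripper's body presses on something with over 40 N, if the wrist force passes 120 N, or if a joint passes its speed limit or range.

ROBOT

A 6-joint arm with a two-finger parallel gripper is mounted at the origin on the work surface. World frame = base frame: x ahead of the robot, y to its left, z up, the work surface at z = 0. Lengths are in m, angles in rad, forces in N, time in s.
With the tool pointing down it reaches from about 0.25 to 0.725 m from the base axis. Payload 4 kg.
Tool frame: the origin (TCP) lies at the centre of the arm's flange, where the gripper is bolted on; the fingertips stand 173 mm ahead of it and the grasp point (between the pads) lies 155 mm ahead of it; x points along the fingers, z is the direction in which the jaws open and shut, and the axes are right-handed (so a half turn about x gives the same grasp; the last joint's range is limited). The gripper opens to 85 mm and grips with 20 to 120 N. Pads are 22 mm wide; open, the fingers measure 114 mm over their backs; the gripper's body (76 mm by 85 mm) begins 54 mm behind the grasp point. The pads swing forward as they close: fully open they stand 13 mm farther back than shut.
Start: joints at [1.226, 0.241, 0.005, 1.335, 0, 1.571], TCP at [0.169, 0.471, 0.405] pointing down, gripper open.
Joint ranges: [-2.72, 2.72], [-1.05, 1.87], [-1.09, 1.28], [-1.99, 2.15], [-1.42, 1.44], [-3.14, 3.14]. Speed limits (rad/s): [2.79, 2.79, 3.14, 3.14, 3.14, 3.14].

INTERFACE

Orientations are given as a unit quaternion [x, y, z, w].
In Python, from workcell import bot gives the robot as it stands.
- The arm moves only by the tool arm_command, never from a script. Its argument "moves" is one flat list of numbers, 7 for each row, row after row: the shift along the tool's x, y, z in m, then the turn, a rotation vector about the tool's x, y, z in rad, then the closure, from -1 (fully open) to 1 (shut). A call has 1 to 20 rows; each row shifts and turns the pose as measured when the row begins, along the tool's axes as they then stand; what a row does not reach is not made up. A row lasts 1/12 s, in which the tool goes at most 41.7 mm and 7.16 degrees, less where a joint would pass 70% of its speed; a pose out of reach is approached as far as the arm can. A call with a gripper value outside its range is refused whole. The fingers move at their own pace and stop on an object; the grip force is fixed at half the most. Time passes only in rows, so rows that do not move let the fingers close. It gives the time, the measured TCP pose, the force and the opening at its end, in the units of the state.
- bot.get_obs(): the state, without advancing time (a new reading comes with each control period).
- bot.camera(name): name is "scene" or "top" or "wrist"; returns the picture (384x512x3 uint8, red, green, blue); there is no depth.
- bot.get_calibration(name): a dict with "mtx" (3x3 intrinsics, pixels), "world_from_camera" (4x4, takes a point from camera to world coordinates); the wrist camera has in their place "mount" (4x4, takes a point from camera to tool coordinates, whose origin is the TCP and whose axes are the tool frame's). Camera axes: x right, y up, looking along -z (the intrinsics and any distortion apply to the point x, -y, -z); pixel columns grow to the right and rows downward; lengths in m; the calibration is good to about 2 mm. A picture is of the moment at which its call begins: read the wrist's pose just before it. get_calibration takes no time and is no camera call.
- bot.job_done(): hands the job in, once; it reports no verdict.
The state is a dict: "clock": time; "joint_pos": joint angles; "joint_vel": joint speeds; "tau": joint torques, N m; "eef_pos": TCP position; "tool_rot": TCP orientation; "ft_force": force on the tool from outside, world axes, zero at the start; "ft_torque": the same for the moment, N m; "grip_width": finger opening in m.
Only numpy, scipy, OpenCV 4.12 (cv2) and the standard library are available. Lean on these libraries where they do the work, as an engineer would, in place of code of your own. Each camera call takes 0.05 s, during which the arm holds its last target.

## Working session

There is one attempt and no reset: what is moved stays moved. The work goes in short steps, Python scripts to look and compute and a tool call to move; the robot and the scene stay as the last step left them, time stands still between calls to the robot, and variables do not carry over. Pictures are saved under pics/ and viewed, and the job is handed in when it is done.

Besides the shell and the picture viewer there is one more tool, called after ">>>" as a command line: name --argument value ..., lists and objects as JSON in quotes. arm_command: Moves the arm, as the interface text tells. Its arguments: {"type":"object","properties":{"moves":{"type":"array"}},"required":["moves"]}

```bash
mkdir -p pics; ls; cat > h.py <<'E'
import numpy as np, cv2
from workcell import bot
from scipy.spatial.transform import Rotation as R
def snap(n,f):
    im=bot.camera(n); cv2.imwrite('pics/'+f,cv2.cvtColor(im,cv2.COLOR_RGB2BGR)); return im
def cam(n):
    c=bot.get_calibration(n); K=np.array(c['mtx'])
    if n=='wrist':
        o=bot.get_obs(); T=np.eye(4); T[:3,:3]=R.from_quat(o['tool_rot']).as_matrix(); T[:3,3]=o['eef_pos']
        return K,T@np.array(c['mount'])
    return K,np.array(c['world_from_camera'])
def atz(n,u,v,z,KT=None):
    K,T=KT or cam(n); d=np.linalg.inv(K)@[u,v,1]; d=T[:3,:3]@[d[0],-d[1],-d[2]]; o=T[:3,3]
    return o+d*(z-o[2])/d[2]
def proj(n,p,KT=None):
    K,T=KT or cam(n); q=np.linalg.inv(T)@np.r_[p,1]; a=K@[q[0],-q[1],-q[2]]; return a[:2]/a[2]
def crop(f,g,x0,y0,x1,y1,s):
    im=cv2.imread('pics/'+f)[y0:y1,x0:x1]; cv2.imwrite('pics/'+g,cv2.resize(im,None,fx=s,fy=s,interpolation=cv2.INTER_CUBIC))
E
python3 - <<'E'
from h import *
snap('scene','s0.png');snap('top','t0.png');snap('wrist','w0.png')
print(bot.get_obs())
for n in ['scene','top','wrist']: print(bot.get_calibration(n))
E
```

```text
pics
{'clock': 0.15, 'joint_pos': array([1.22599722e+00, 2.41224272e-01, 4.03696506e-03, 1.33519117e+00,
       3.99166534e-06, 1.57083303e+00]), 'joint_vel': array([-0.00027656, -0.00290106,  0.00408011,  0.00161703, -0.0008958 ,
       -0.00043661]), 'tau': array([-3.12739564e-05, -3.72634864e+01,  2.52638555e+01,  1.23669062e-02,
        1.77664339e-05, -2.67264193e-05]), 'eef_pos': array([0.16893586, 0.47038404, 0.40402631]), 'tool_rot': array([-0.40712451,  0.57882701,  0.40648316,  0.57791035]), 'ft_force': array([0.5458436 , 0.72967084, 0.77284399]), 'ft_torque': array([-0.06613958,  0.04265778, -0.00570498]), 'grip_width': 0.08587955151071269}
{'mtx': array([[414.49505116,   0.        , 252.27151601],
       [  0.        , 414.49505116, 192.38188611],
       [  0.        ,   0.        ,   1.        ]]), 'world_from_camera': array([[ 0.80168364, -0.43525079,  0.40970732,  1.00840041],
       [ 0.59773794,  0.58782157, -0.54513774, -0.67347145],
       [-0.00356317,  0.68192562,  0.73141285,  1.06411137],
       [ 0.        ,  0.        ,  0.        ,  1.        ]])}
{'mtx': ar
[... 233 characters left out ...]
,
       [-0.99979808,  0.01673577,  0.01112249,  0.04075487],
       [ 0.01249876,  0.08451461,  0.99634385,  1.42811257],
       [ 0.        ,  0.        ,  0.        ,  1.        ]])}
{'mtx': array([[268.2697104 ,   0.        , 259.51873766],
       [  0.        , 268.2697104 , 190.48211046],
       [  0.        ,   0.        ,   1.        ]]), 'mount': array([[-3.31476854e-04,  2.70401632e-01, -9.62747551e-01,
         3.19280326e-02],
       [-4.31995079e-04,  9.62747476e-01,  2.70401759e-01,
         6.96671521e-02],
       [ 9.99999852e-01,  5.05534129e-04, -2.02316331e-04,
         3.04037736e-04],
       [ 0.00000000e+00,  0.00000000e+00,  0.00000000e+00,
         1.00000000e+00]])}
```

View pics/s0.png

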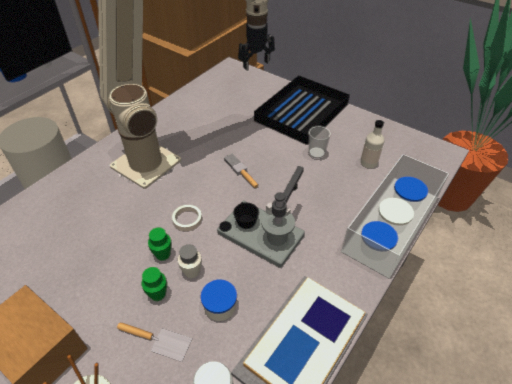

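View pics/t0.png

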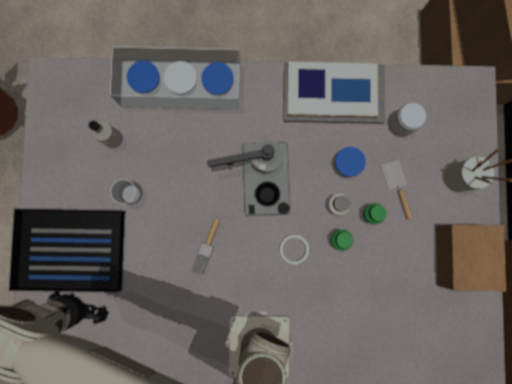

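View pics/w0.png

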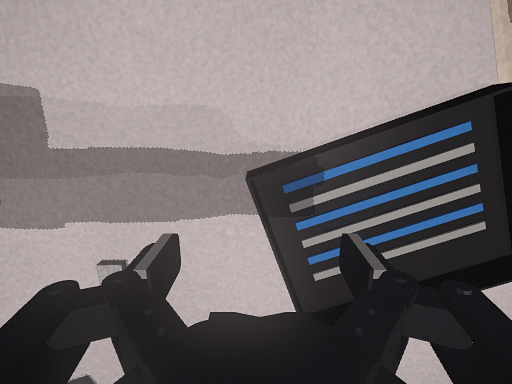

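```bash
python3 - <<'E'
from h import *
crop('t0.png','t0a.png',195,130,395,260,4)
crop('s0.png','s0a.png',130,160,330,310,4)
E
```

```text
(no output)
```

View pics/t0a.png

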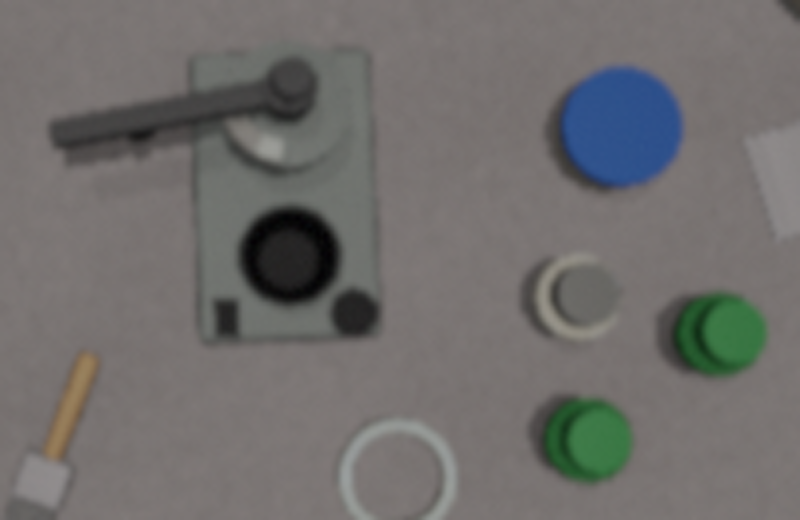

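View pics/s0a.png

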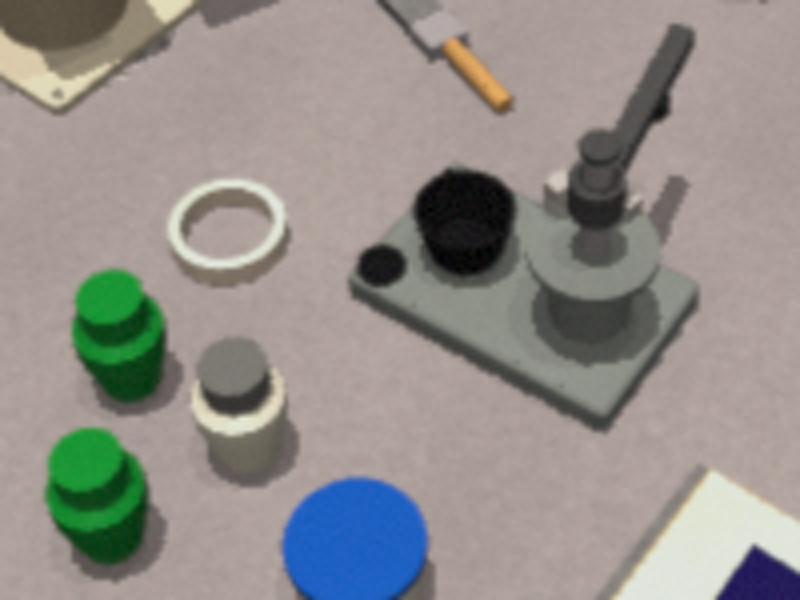

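The white jar with the grey lid is at top (341,203) / scene (189,262). The green pair at top (375,213) and (342,240) are look-alikes, and the blue-lidded tub is at (350,162). Only the first has a white body with a grey lid and a tapered foot, and the crops confirm it.

```bash
python3 - <<'E'
from h import *
t=lambda u,v:(195+u/4-.375,130+v/4-.375)
s=lambda u,v:(130+u/4-.375,160+v/4-.375)
for n,f,nm,p,z in [('top',t,'lid',(586,293),.106),('scene',s,'lid',(234,368),.106),
 ('top',t,'cup',(289,256),.078),('scene',s,'cup',(465,211),.078),('top',t,'cupfloor',(289,257),.034),
 ('top',t,'cap',(292,81),.221),('scene',s,'cap',(599,146),.221),('top',t,'barend',(56,132),.180),('scene',s,'barend',(682,32),.180),
 ('top',t,'green1',(733,332),.106),('top',t,'green2',(599,439),.106),('top',t,'tub',(621,127),.064),
 ('scene',s,'g1',(88,461),.106),('scene',s,'g2',(111,299),.106),('scene',s,'tub',(355,540),.064),
 ('top',t,'cnr',(205,342),.028),('top',t,'cnr',(380,338),.028),('top',t,'cnr',(368,50),.028),('top',t,'cnr',(190,56),.028)]:
    print(n,nm,atz(n,*f(*p),z).round(4))
print(atz('top',126,190,.1))
E
```

```text
top lid [ 0.4599 -0.245   0.106 ]
scene lid [ 0.463  -0.2471  0.106 ]
top cup [ 0.4872 -0.0166  0.078 ]
scene cup [ 0.4909 -0.0186  0.078 ]
top cupfloor [ 0.4904 -0.0185  0.034 ]
top cap [ 0.5991 -0.011   0.221 ]
scene cap [ 0.6046 -0.0119  0.221 ]
top barend [0.5661 0.1594 0.18  ]
scene barend [0.5694 0.1571 0.18  ]
top green1 [ 0.4316 -0.3585  0.106 ]
top green2 [ 0.348  -0.2548  0.106 ]
top tub [ 0.597  -0.2824  0.064 ]
scene g1 [ 0.4358 -0.3605  0.106 ]
scene g2 [ 0.3505 -0.2556  0.106 ]
scene tub [ 0.5993 -0.2829  0.064 ]
top cnr [0.4205 0.0487 0.028 ]
top cnr [ 0.426  -0.0937  0.028 ]
top cnr [ 0.6636 -0.0817  0.028 ]
top cnr [0.6559 0.0651 0.028 ]
[0.48913798 0.41971834 0.1       ]
```

```bash
cat >> h.py <<'E'
def to(target,yaw=None):
    """print tool-frame shift to world target; yaw = world angle of tool z axis"""
    o=bot.get_obs(); M=R.from_quat(o['tool_rot']).as_matrix()
    print('t',round(o['clock'],2),'pos',np.round(o['eef_pos'],4),'F',np.round(o['ft_force'],1),'w',round(o['grip_width'],4),'j1,6',np.round(o['joint_pos'][[0,5]],2))
    print('axes x',M[:,0].round(3),'y',M[:,1].round(3),'z',M[:,2].round(3),'yaw z',round(np.arctan2(M[1,2],M[0,2]),4))
    if target is not None: print('tool shift mm',(M.T@(np.array(target)-o['eef_pos'])*1000).round(1))
    if yaw is not None: 
        Rt=np.c_[[0,0,-1],[np.sin(yaw),-np.cos(yaw),0],[np.cos(yaw),np.sin(yaw),0]]
        Rt[:,1]=np.cross(Rt[:,2],Rt[:,0])
        rv=R.from_matrix(M.T@Rt).as_rotvec(); print('rotvec',rv.round(3))
        if target is not None: print('shift in target frame mm',(Rt.T@(np.array(target)-o['eef_pos'])*1000).round(1))
E
python3 - <<'E'
from h import *
to([.461,-.246,.33],np.pi/2)
E
```

```text
t 0.15 pos [0.1689 0.4704 0.404 ] F [0.5 0.7 0.8] w 0.0859 j1,6 [1.23 1.57]
axes x [-0.001 -0.001 -1.   ] y [-0.941  0.338  0.   ] z [ 0.338  0.941 -0.002] yaw z 1.226
tool shift mm [  74.9 -517.  -575.4]
rotvec [-0.345 -0.002 -0.   ]
shift in target frame mm [  74.  -292.1 -716.4]
```

>>> arm_command --moves '[0,0,0,-0.115,0,0,-1,0,0,0,-0.115,0,0,-1,0,0,0,-0.115,0,0,-1,0,-0.015,-0.037,0,0,0,-1,0,-0.015,-0.037,0,0,0,-1,0,-0.015,-0.037,0,0,0,-1,0,-0.015,-0.037,0,0,0,-1,0,-0.015,-0.037,0,0,0,-1,0,-0.015,-0.037,0,0,0,-1,0,-0.015,-0.037,0,0,0,-1,0,-0.015,-0.037,0,0,0,-1,0,-0.015,-0.037,0,0,0,-1,0,-0.015,-0.037,0,0,0,-1,0,-0.015,-0.037,0,0,0,-1,0,-0.015,-0.037,0,0,0,-1,0,-0.015,-0.037,0,0,0,-1,0,-0.015,-0.037,0,0,0,-1,0,-0.015,-0.037,0,0,0,-1,0,-0.015,-0.037,0,0,0,-1,0,-0.015,-0.037,0,0,0,-1]'

```text
clock: 1.82
eef_pos: [0.4426, -0.1735, 0.4009]
tool_rot: [0.51, -0.492, -0.508, -0.49]
ft_force: [1.2, 1.1, 0.5]
grip_width: 0.0854
```

```bash
python3 - <<'E'
from h import *
to([.461,-.246,.34],np.pi/2)
E
```

```text
t 1.82 pos [ 0.4426 -0.1735  0.4009] F [1.2 1.1 0.5] w 0.0854 j1,6 [-0.37 -0.41]
axes x [-0.    -0.004 -1.   ] y [-0.999 -0.034  0.   ] z [-0.034  0.999 -0.004] yaw z 1.6053
tool shift mm [ 61.2 -15.9 -72.8]
rotvec [ 0.034 -0.004 -0.   ]
shift in target frame mm [ 60.9 -18.4 -72.5]
```

>>> arm_command --moves '[0.015,-0.004,-0.018,0,0,0,-1,0.015,-0.004,-0.018,0,0,0,-1,0.015,-0.004,-0.018,0,0,0,-1,0.015,-0.004,-0.018,0,0,0,-1,0,0,0,0,0,0,-1,0,0,0,0,0,0,-1]'

```text
clock: 2.32
eef_pos: [0.4634, -0.2583, 0.3365]
tool_rot: [0.507, -0.496, -0.504, -0.493]
ft_force: [0.3, 1.1, 0.2]
grip_width: 0.0857
```

```bash
python3 - <<'E'
from h import *
to([.461,-.246,.251],1.605)
print(proj('wrist',[.461,-.246,.106]))
snap('wrist','w1.png')
E
```

```text
t 2.32 pos [ 0.4634 -0.2583  0.3365] F [0.3 1.1 0.2] w 0.0857 j1,6 [-0.51 -0.53]
axes x [ 0.001 -0.006 -1.   ] y [-1.    -0.022 -0.   ] z [-0.022  1.    -0.006] yaw z 1.5928
tool shift mm [85.4  2.2 12.8]
rotvec [-0.012 -0.006  0.   ]
shift in target frame mm [85.5  2.  12.4]
[276.14133361 204.59406171]
```

View pics/w1.png

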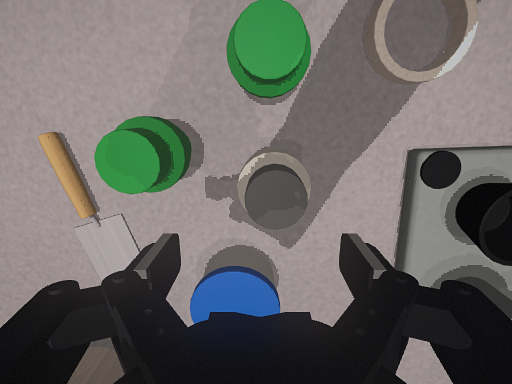

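```bash
python3 - <<'E'
from h import *
crop('w1.png','w1a.png',220,140,330,250,6)
print(atz('wrist',275.7,197,.106))
E
```

```text
[ 0.4545275  -0.24635213  0.106     ]
```

View pics/w1a.png

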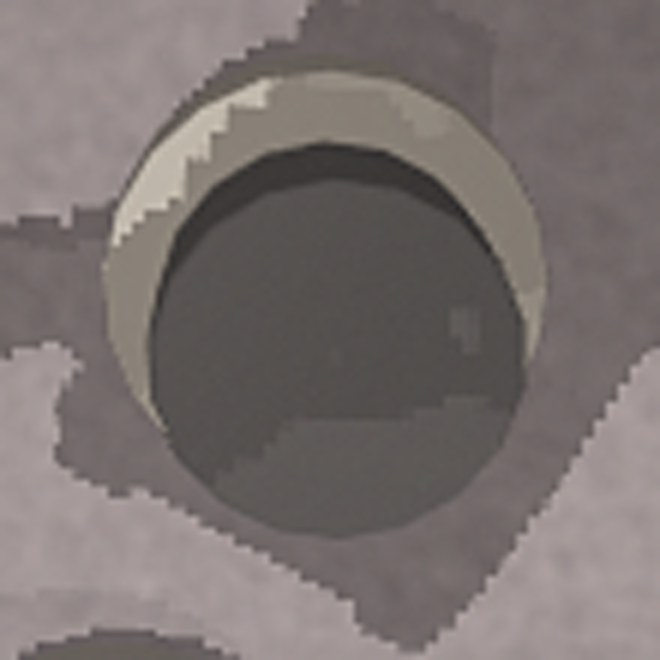

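>>> arm_command --moves '[0.002,0.001,0.004,0,0,0,-1,0.002,0.001,0.004,0,0,0,-1,0.002,0.001,0.004,0,0,0,-1,0,0,0,0,0,0,-1,0,0,0,0,0,0,-1]'

```text
clock: 2.78
eef_pos: [0.4596, -0.2416, 0.3324]
tool_rot: [0.509, -0.494, -0.504, -0.492]
ft_force: [0.8, 0.2, -0.6]
grip_width: 0.0851
```

```bash
python3 - <<'E'
from h import *
to([.460,-.246,.251],1.605)
E
```

```text
t 2.78 pos [ 0.4596 -0.2416  0.3324] F [ 0.8  0.2 -0.6] w 0.0851 j1,6 [-0.48 -0.51]
axes x [ 0.003 -0.006 -1.   ] y [-1.    -0.027 -0.003] z [-0.027  1.    -0.006] yaw z 1.5975
tool shift mm [81.4 -0.  -3.9]
rotvec [-0.007 -0.006  0.003]
shift in target frame mm [81.4 -0.2 -4.4]
```

>>> arm_command --moves '[0.015,0,-0.001,0,0,0,-1,0.015,0,-0.001,0,0,0,-1,0.015,0,-0.001,0,-0.002,0,-1,0.015,0,-0.001,0,-0.002,0,-1,0.008,0,0,0,-0.002,0,-1,0.004,0,0,0,0,0,-1,0,0,0,0,0,0,-1,0,0,0,0,0,0,-1]'

```text
clock: 3.45
eef_pos: [0.4622, -0.2437, 0.2634]
tool_rot: [0.513, -0.49, -0.503, -0.494]
ft_force: [0.6, -0.2, 0.0]
grip_width: 0.0853
```

```bash
python3 - <<'E'
from h import *
to([.460,-.246,.251],1.605)
snap('wrist','w2.png')
E
```

```text
t 3.45 pos [ 0.4622 -0.2437  0.2634] F [ 0.6 -0.2  0. ] w 0.0853 j1,6 [-0.49 -0.52]
axes x [ 0.013 -0.005 -1.   ] y [-0.999 -0.032 -0.013] z [-0.032  0.999 -0.006] yaw z 1.6032
tool shift mm [12.4  2.4 -2.1]
rotvec [-0.002 -0.006  0.013]
shift in target frame mm [12.4  2.2 -2.2]
```

View pics/w2.png

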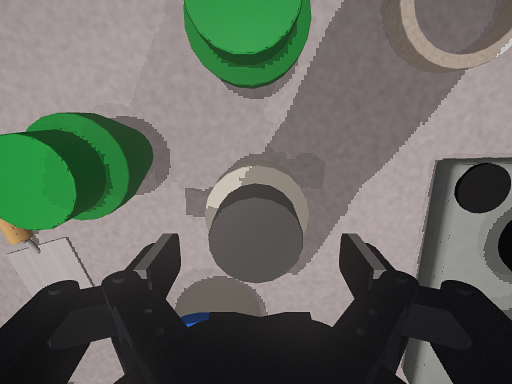

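```bash
python3 - <<'E'
from h import *
crop('w2.png','w2a.png',195,160,315,290,5)
for v in (232,236): print(atz('wrist',255.5,v,.106))
E
```

```text
[ 0.45202437 -0.24636253  0.106     ]
[ 0.45425425 -0.24630078  0.106     ]
```

View pics/w2a.png

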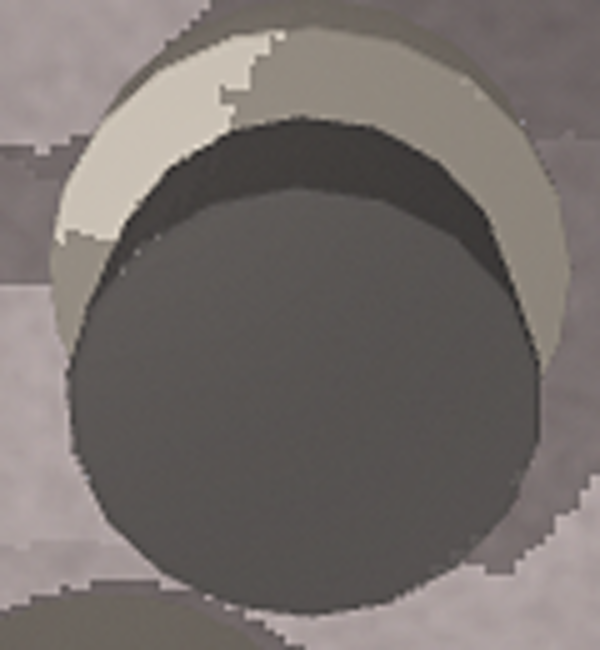

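>>> arm_command --moves '[0.004,0.0015,0,0,-0.003,0.006,-1,0.004,0.0015,-0.0005,0,-0.003,0.006,-1,0.004,0.001,0,0,0,0.003,-1,0.002,0,0,0,0,0,-1,0,0,0,0,0,0,-1]'

```text
clock: 3.92
eef_pos: [0.4589, -0.245, 0.2508]
tool_rot: [0.509, -0.492, -0.507, -0.492]
ft_force: [0.4, -0.1, 0.5]
grip_width: 0.0853
```

```bash
python3 - <<'E'
from h import *
to([.4595,-.246,.251],1.605)
E
```

```text
t 3.92 pos [ 0.4589 -0.245   0.2508] F [ 0.4 -0.1  0.5] w 0.0853 j1,6 [-0.49 -0.52]
axes x [ 0.001 -0.002 -1.   ] y [-0.999 -0.032 -0.001] z [-0.032  0.999 -0.002] yaw z 1.6032
tool shift mm [-0.2 -0.6 -1. ]
rotvec [-0.002 -0.002  0.001]
shift in target frame mm [-0.2 -0.6 -1. ]
```

>>> arm_command --moves '[0,0,0,0,0,0,1,0,0,0,0,0,0,1,0,0,0,0,0,0,1,0,0,0,0,0,0,1,0,0,0,0,0,0,1,0,0,0,0,0,0,1,0,0,0,0,0,0,1,0,0,0,0,0,0,1]'

```text
clock: 4.58
eef_pos: [0.459, -0.2453, 0.2511]
tool_rot: [0.509, -0.492, -0.507, -0.492]
ft_force: [0.5, -0.4, 1.0]
grip_width: 0.0484
```

```bash
python3 - <<'E'
from h import *
to([.4595,-.246,.251],1.605)
E
```

```text
t 4.58 pos [ 0.459  -0.2453  0.2511] F [ 0.5 -0.4  1. ] w 0.0484 j1,6 [-0.49 -0.52]
axes x [ 0.001 -0.002 -1.   ] y [-0.999 -0.032 -0.001] z [-0.032  0.999 -0.002] yaw z 1.6029
tool shift mm [ 0.2 -0.5 -0.7]
rotvec [-0.002 -0.002  0.001]
shift in target frame mm [ 0.1 -0.5 -0.7]
```

>>> arm_command --moves '[-0.005,0,0,0,0,0,1,-0.01,0,0,0,0,0,1,-0.015,0,0,0,0,0,1,-0.02,0,0,0,0,0,1,-0.02,0,0,0,0,0,1,-0.02,0,0,0,0,0,1,-0.015,0,0,0,0,0,1,-0.01,0,0,0,0,0,1,0,0,0,0,0,0,1]'

```text
clock: 5.33
eef_pos: [0.4565, -0.2433, 0.3708]
tool_rot: [-0.504, 0.493, 0.512, 0.49]
ft_force: [-0.4, -0.5, -3.4]
grip_width: 0.0484
```

```bash
python3 - <<'E'
from h import *
to([.4875,-.017,.36],1.605)
snap('top','t1.png'); snap('scene','s1.png')
crop('t1.png','t1a.png',195,130,395,260,4)
crop('s1.png','s1a.png',130,160,330,310,4)
E
```

```text
t 5.33 pos [ 0.4565 -0.2433  0.3708] F [-0.4 -0.5 -3.4] w 0.0484 j1,6 [-0.49 -0.52]
axes x [-0.01   0.005 -1.   ] y [-0.999 -0.033  0.01 ] z [-0.033  0.999  0.005] yaw z 1.6034
tool shift mm [ 11.6 -38.4 225.2]
rotvec [-0.002  0.005 -0.01 ]
shift in target frame mm [ 10.8 -38.7 225.2]
```

View pics/s1.png

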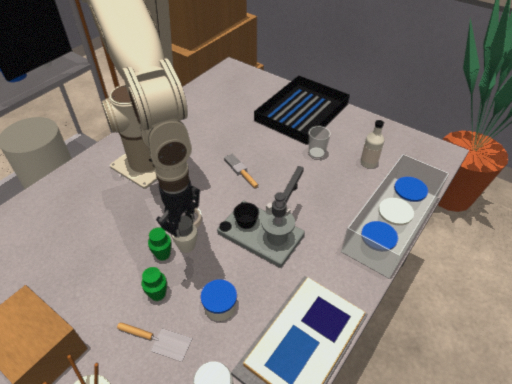

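>>> arm_command --moves '[0,-0.002,0.01,0,0.003,-0.003,1,0,-0.004,0.02,0,0.002,-0.003,1,0,-0.004,0.026,0,0,-0.003,1,0,-0.005,0.028,0,0,0,1,0,-0.005,0.028,0,0,0,1,0,-0.005,0.028,0,0,0,1,0,-0.005,0.028,0,0,0,1,0,-0.004,0.024,0,0,0,1,0,-0.003,0.018,0,0,0,1,0,-0.001,0.01,0,0,0,1,0,0,0,0,0,0,1,0,0,0,0,0,0,1]'

```text
clock: 6.43
eef_pos: [0.4819, -0.005, 0.3536]
tool_rot: [-0.497, 0.497, 0.519, 0.487]
ft_force: [-0.1, -1.0, -2.6]
grip_width: 0.0488
```

```bash
python3 - <<'E'
from h import *
to([.487,-.017,.36],1.605)
E
```

```text
t 6.43 pos [ 0.4819 -0.005   0.3536] F [-0.1 -1.  -2.6] w 0.0488 j1,6 [-0.01 -0.05]
axes x [-0.032  0.01  -0.999] y [-0.999 -0.033  0.031] z [-0.032  0.999  0.011] yaw z 1.603
tool shift mm [ -6.7  -4.5 -12.1]
rotvec [-0.002  0.011 -0.031]
shift in target frame mm [ -6.4  -4.7 -12.1]
```

>>> arm_command --moves '[0,-0.001,-0.004,0,0.004,-0.01,1,0,-0.001,-0.004,0,0.004,-0.01,1,0,-0.001,-0.003,0,0.002,-0.008,1,0,0,0,0,0,0,1,0,0,0,0,0,0,1]'

```text
clock: 6.85
eef_pos: [0.4844, -0.0192, 0.3515]
tool_rot: [-0.506, 0.494, 0.508, 0.491]
ft_force: [-0.2, -0.1, -3.7]
grip_width: 0.0486
```

```bash
python3 - <<'E'
from h import *
to([.487,-.017,.36],1.605)
snap('scene','s2.png');snap('top','t2.png');snap('wrist','w2b.png')
crop('s2.png','s2a.png',190,130,320,270,4)
E
```

```text
t 6.85 pos [ 0.4844 -0.0192  0.3515] F [-0.2 -0.1 -3.7] w 0.0486 j1,6 [-0.04 -0.07]
axes x [-0.005 -0.001 -1.   ] y [-1.    -0.029  0.005] z [-0.029  1.    -0.001] yaw z 1.5994
tool shift mm [-8.5 -2.6  2.2]
rotvec [-0.006 -0.001 -0.005]
shift in target frame mm [-8.5 -2.7  2.2]
```

View pics/s2a.png

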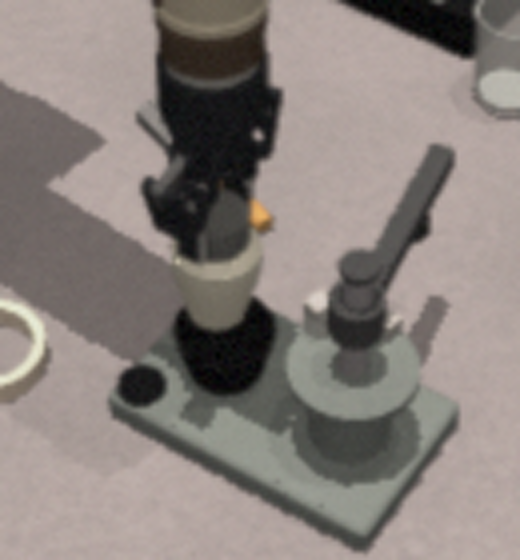

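View pics/w2b.png

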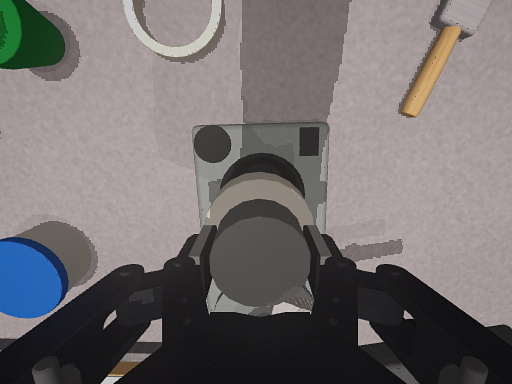

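>>> arm_command --moves '[0.003,-0.001,0.001,0,0,-0.003,1,0.006,-0.001,0.001,0,0,-0.002,1,0.007,-0.001,0,0,0,0,1,0.007,0,0,0,0,0,1,0.005,0,0,0,0,0,1,0.003,0,0,0,0,0,1,0,0,0,0,0,0,1,0,0,0,0,0,0,1]'

```text
clock: 7.67
eef_pos: [0.4874, -0.0162, 0.3162]
tool_rot: [-0.507, 0.493, 0.508, 0.492]
ft_force: [1.0, 0.1, -3.6]
grip_width: 0.0485
```

```bash
python3 - <<'E'
from h import *
to([.487,-.017,.2851],1.605)
E
```

```text
t 7.67 pos [ 0.4874 -0.0162  0.3162] F [ 1.   0.1 -3.6] w 0.0485 j1,6 [-0.03 -0.06]
axes x [-0.001 -0.    -1.   ] y [-1.    -0.03   0.001] z [-0.03  1.   -0.  ] yaw z 1.6006
tool shift mm [31.1  0.4 -0.7]
rotvec [-0.004 -0.    -0.001]
shift in target frame mm [31.1  0.4 -0.8]
```

Foot is at about z 0.065, inside the rim, with no contact. Continuing slowly.

>>> arm_command --moves '[0.004,0,-0.0005,0,0,0,1,0.004,0,0,0,0,0,1,0.004,0,0,0,0,0,1,0.004,0,0,0,0,0,1,0.002,0,0,0,0,0,1,0,0,0,0,0,0,1,0,0,0,0,0,0,1]'

```text
clock: 8.25
eef_pos: [0.4877, -0.0168, 0.2966]
tool_rot: [0.507, -0.493, -0.507, -0.492]
ft_force: [-0.1, 0.1, -2.6]
grip_width: 0.0482
```

```bash
python3 - <<'E'
from h import *
to([.487,-.017,.2851],1.605); print(bot.get_obs()['ft_torque'])
E
```

```text
t 8.25 pos [ 0.4877 -0.0168  0.2966] F [-0.1  0.1 -2.6] w 0.0482 j1,6 [-0.03 -0.06]
axes x [-0. -0. -1.] y [-1.   -0.03  0.  ] z [-0.03  1.   -0.  ] yaw z 1.6006
tool shift mm [11.5  0.7 -0.2]
rotvec [-0.004 -0.    -0.   ]
shift in target frame mm [11.5  0.7 -0.2]
[-0.02833619 -0.01068484  0.05622192]
```

>>> arm_command --moves '[0.002,0,0,0,0,0,1,0.002,0,0,0,0,0,1,0.002,0,0,0,0,0,1,0.001,0,0,0,0,0,1,0,0,0,0,0,0,1]'

```text
clock: 8.67
eef_pos: [0.4879, -0.0168, 0.2895]
tool_rot: [0.508, -0.492, -0.507, -0.493]
ft_force: [-1.0, 0.2, -4.3]
grip_width: 0.0485
```

```bash
python3 - <<'E'
from h import *
to([.487,-.017,.2851],1.605); print(bot.get_obs()['ft_torque'])
E
```

```text
t 8.67 pos [ 0.4879 -0.0168  0.2895] F [-1.   0.2 -4.3] w 0.0485 j1,6 [-0.03 -0.06]
axes x [ 0.001 -0.001 -1.   ] y [-1.    -0.03  -0.001] z [-0.03   1.    -0.001] yaw z 1.6006
tool shift mm [ 4.4  1.  -0.1]
rotvec [-0.004 -0.001  0.001]
shift in target frame mm [ 4.4  0.9 -0.1]
[ 0.01350011 -0.01020539 -0.00082508]
```

>>> arm_command --moves '[0.001,0,0,0,0,0,1,0.001,0,0,0,0,0,1,0.001,0,0,0,0,0,1,0,0,0,0,0,0,1]'

```text
clock: 9.0
eef_pos: [0.488, -0.0168, 0.2863]
tool_rot: [0.508, -0.492, -0.507, -0.493]
ft_force: [0.4, -0.2, -3.9]
grip_width: 0.049
```

```bash
python3 - <<'E'
from h import *
to([.487,-.017,.2851],1.605); print(bot.get_obs()['ft_torque'])
E
```

```text
t 9.0 pos [ 0.488  -0.0168  0.2863] F [ 0.4 -0.2 -3.9] w 0.049 j1,6 [-0.03 -0.06]
axes x [ 0.001 -0.001 -1.   ] y [-1.    -0.03  -0.001] z [-0.03   1.    -0.001] yaw z 1.6006
tool shift mm [ 1.1  1.  -0.1]
rotvec [-0.004 -0.001  0.001]
shift in target frame mm [ 1.2  1.  -0.1]
[-0.01729213 -0.01602683  0.03088739]
```

>>> arm_command --moves '[0.001,0,0,0,0,0,1,0.001,0,0,0,0,0,1,0,0,0,0,0,0,1]'

```text
clock: 9.25
eef_pos: [0.4885, -0.0169, 0.2853]
tool_rot: [0.508, -0.492, -0.506, -0.493]
ft_force: [0.2, -0.2, -3.3]
grip_width: 0.0483
```

```bash
python3 - <<'E'
from h import *
to([.487,-.017,.2851],1.605); print(bot.get_obs()['ft_torque'])
E
```

```text
t 9.25 pos [ 0.4885 -0.0169  0.2853] F [ 0.2 -0.2 -3.3] w 0.0483 j1,6 [-0.03 -0.06]
axes x [ 0.004 -0.    -1.   ] y [-1.    -0.03  -0.004] z [-0.03   1.    -0.001] yaw z 1.6006
tool shift mm [ 0.2  1.5 -0.1]
rotvec [-0.004 -0.001  0.004]
shift in target frame mm [ 0.2  1.5 -0.1]
[ 0.03637037 -0.01075499 -0.03210391]
```

>>> arm_command --moves '[0.001,0,0,0,0,0,1,0.001,0,0,0,0,0,1,0,0,0,0,0,0,1]'

```text
clock: 9.5
eef_pos: [0.4886, -0.0168, 0.2852]
tool_rot: [0.509, -0.491, -0.506, -0.494]
ft_force: [-0.9, 0.7, -4.8]
grip_width: 0.0482
```

```bash
python3 - <<'E'
from h import *
to([.487,-.017,.2851],1.605); print(bot.get_obs()['ft_torque'])
E
```

```text
t 9.5 pos [ 0.4886 -0.0168  0.2852] F [-0.9  0.7 -4.8] w 0.0482 j1,6 [-0.03 -0.06]
axes x [ 0.006 -0.    -1.   ] y [-1.    -0.03  -0.006] z [-0.03  1.   -0.  ] yaw z 1.6006
tool shift mm [ 0.1  1.6 -0.1]
rotvec [-0.004 -0.     0.006]
shift in target frame mm [ 0.1  1.6 -0.1]
[ 0.07778775  0.29510432 -0.00470382]
```

>>> arm_command --moves '[0,0,0,0,0,0,0.2,0,0,0,0,0,0,0,0,0,0,0,0,0,-0.3,0,0,0,0,0,0,-0.6,0,0,0,0,0,0,-1,0,0,0,0,0,0,-1,0,0,0,0,0,0,-1,0,0,0,0,0,0,-1]'

```text
clock: 10.17
eef_pos: [0.4899, -0.0169, 0.2859]
tool_rot: [0.51, -0.49, -0.505, -0.495]
ft_force: [0.2, 0.4, 0.8]
grip_width: 0.0857
```

```bash
python3 - <<'E'
from h import *
to([.487,-.017,.4],1.605); print(bot.get_obs()['ft_torque'])
snap('scene','s3.png'); crop('s3.png','s3a.png',190,130,320,270,4)
E
```

```text
t 10.17 pos [ 0.4899 -0.0169  0.2859] F [0.2 0.4 0.8] w 0.0857 j1,6 [-0.03 -0.06]
axes x [ 0.01  -0.001 -1.   ] y [-1.   -0.03 -0.01] z [-0.03   1.    -0.001] yaw z 1.6005
tool shift mm [-1.141e+02  1.700e+00 -1.000e-01]
rotvec [-0.004 -0.001  0.01 ]
shift in target frame mm [-114.1    2.9    0. ]
[ 0.00445107  0.04964328 -0.0101303 ]
```

View pics/s3a.png

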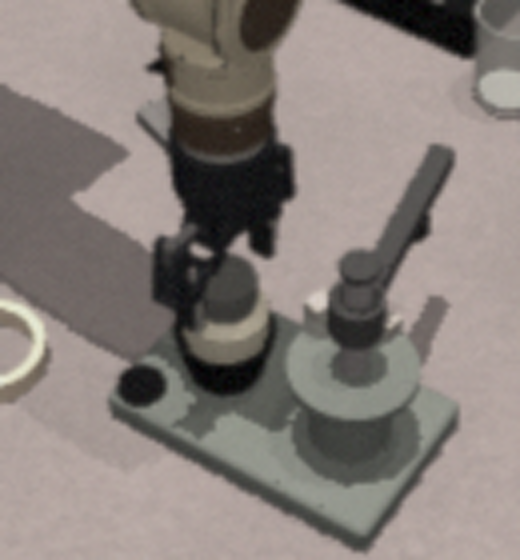

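Jar sits in the cup and is released. Retracting upward and checking.

>>> arm_command --moves '[-0.005,0,0,0,0,-0.003,-1,-0.01,0,0,0,0,-0.003,-1,-0.015,0,0,0,0,-0.003,-1,-0.02,0,0,0,0,0,-1,-0.02,0,0,0,0,0,-1,-0.02,0,0,0,0,0,-1,-0.015,0,0,0,0,0,-1,0,0,0,0,0,0,-1,0,0,0,0,0,0,-1]'

```text
clock: 10.97
eef_pos: [0.4871, -0.0168, 0.4009]
tool_rot: [0.513, -0.487, -0.501, -0.498]
ft_force: [-0.6, -0.2, 0.2]
grip_width: 0.0852
```

```bash
python3 - <<'E'
from h import *
to([.6,.14,.4],1.605)
K=cam('wrist'); snap('wrist','w3.png'); snap('scene','s4.png'); crop('s4.png','s4a.png',190,130,340,270,5)
for n,kt in (('scene',None),('wrist',K)): print(n,[proj(n,[.4885,-.0172,z],kt).round(1) for z in (.140,.112,.104,.078)])
E
```

```text
t 10.97 pos [ 0.4871 -0.0168  0.4009] F [-0.6 -0.2  0.2] w 0.0852 j1,6 [-0.03 -0.06]
axes x [ 0.023 -0.    -1.   ] y [-0.999 -0.03  -0.023] z [-0.03   1.    -0.001] yaw z 1.6006
tool shift mm [   3.3 -117.5  153.4]
rotvec [-0.004 -0.001  0.023]
shift in target frame mm [   0.9 -118.2  152.9]
scene [array([245.2, 198.4]), array([245.4, 204.6]), array([245.4, 206.3]), array([245.5, 211.8])]
wrist [array([258.6, 191.2]), array([258.7, 182.8]), array([258.7, 180.7]), array([258.8, 174.7])]
```

View pics/w3.png

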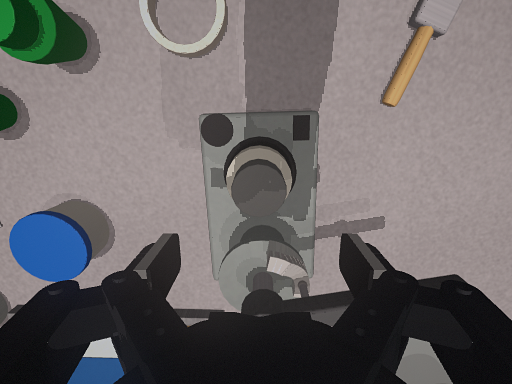

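View pics/s4a.png

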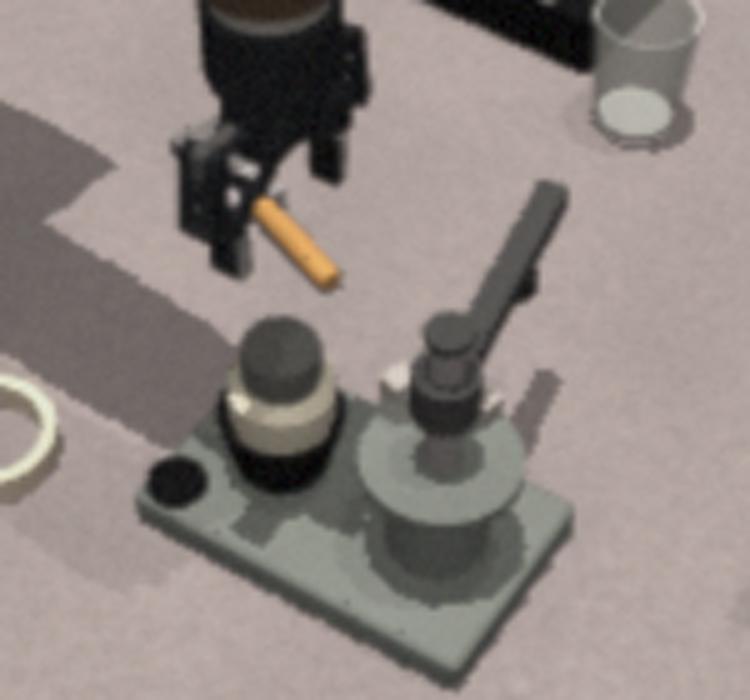

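>>> arm_command --moves '[-0.005,0,0,-0.06,0,0.008,1,-0.005,0,0,-0.06,0,0.008,1,-0.005,0,0,-0.05,0,0.007,1,0,0,0,0,0,0,1,0,0,0,0,0,0,1]'

```text
clock: 11.48
eef_pos: [0.485, -0.0168, 0.409]
tool_rot: [-0.545, 0.45, 0.552, 0.442]
ft_force: [-0.6, 0.7, 0.1]
grip_width: 0.0255
```

```bash
python3 - <<'E'
from h import *
to([.617,.145,.415],1.775)
E
```

```text
t 11.48 pos [ 0.485  -0.0168  0.409 ] F [-0.6  0.7  0.1] w 0.0255 j1,6 [-0.03 -0.24]
axes x [-0.014 -0.003 -1.   ] y [-0.979 -0.205  0.015] z [-0.205  0.979  0.   ] yaw z 1.7771
tool shift mm [  -8.4 -162.2  131.3]
rotvec [ 0.002  0.    -0.015]
shift in target frame mm [  -6.  -162.   131.6]
```

>>> arm_command --moves '[-0.001,-0.01,0.008,0,0,-0.005,1,-0.001,-0.018,0.015,0,0,-0.005,1,-0.001,-0.022,0.018,0,0,-0.005,1,-0.001,-0.022,0.018,0,0,0,1,0,-0.022,0.018,0,0,0,1,0,-0.022,0.018,0,0,0,1,0,-0.02,0.016,0,0,0,1,0,-0.016,0.013,0,0,0,1,0,-0.008,0.007,0,0,0,1,0,0,0,0,0,0,1,0,0,0,0,0,0,1]'

```text
clock: 12.4
eef_pos: [0.6229, 0.1577, 0.3998]
tool_rot: [-0.543, 0.451, 0.549, 0.447]
ft_force: [0.3, -0.4, -0.0]
grip_width: -0.0
```

```bash
python3 - <<'E'
from h import *
to([.617,.145,.333],1.775)
snap('top','t5.png');snap('scene','s5.png');snap('wrist','w5.png')
E
```

```text
t 12.4 pos [0.6229 0.1577 0.3998] F [ 0.3 -0.4 -0. ] w -0.0 j1,6 [0.25 0.05]
axes x [-0.01   0.002 -1.   ] y [-0.981 -0.193  0.009] z [-0.193  0.981  0.004] yaw z 1.7651
tool shift mm [ 66.8   7.6 -11.6]
rotvec [-0.01   0.004 -0.009]
shift in target frame mm [ 66.8   8.3 -11.2]
```

View pics/w5.png

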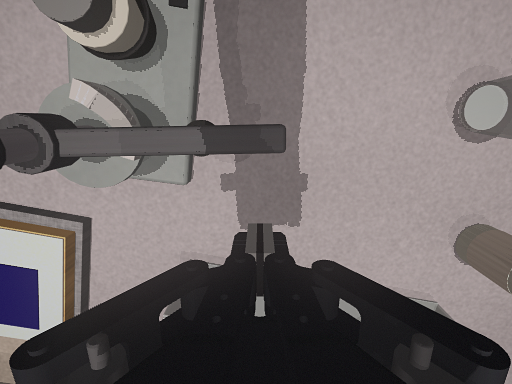

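View pics/s5.png

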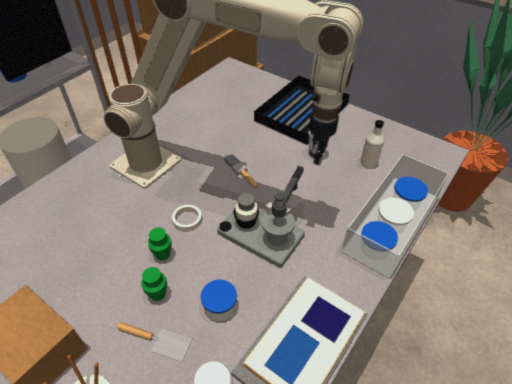

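>>> arm_command --moves '[0.008,0,-0.005,-0.005,0.002,-0.004,1,0.013,0,-0.005,-0.005,0.002,-0.004,1,0.015,0,-0.004,0,0,0,1,0.013,0,0,0,0,0,1,0.01,0,0,0,0,0,1,0.005,0,0,0,0,0,1,0,0,0,0,0,0,1,0,0,0,0,0,0,1]'

```text
clock: 13.22
eef_pos: [0.6223, 0.1354, 0.3397]
tool_rot: [0.548, -0.448, -0.544, -0.451]
ft_force: [0.8, 0.2, 0.1]
grip_width: -0.0002
```

```bash
python3 - <<'E'
from h import *
to([.617,.145,.333],1.775)
KT=cam('wrist');snap('wrist','w6.png');snap('scene','s6.png'); crop('s6.png','s6a.png',230,100,360,240,4)
print(atz('wrist',200,153,.18,KT))
E
```

```text
t 13.22 pos [0.6223 0.1354 0.3397] F [0.8 0.2 0.1] w -0.0002 j1,6 [0.21 0.02]
axes x [ 0.006  0.    -1.   ] y [-0.981 -0.192 -0.006] z [-0.192  0.981 -0.001] yaw z 1.7643
tool shift mm [ 6.7  3.4 10.5]
rotvec [-0.011 -0.001  0.006]
shift in target frame mm [ 6.7  3.3 10.5]
[0.57750476 0.09842503 0.18      ]
```

View pics/w6.png

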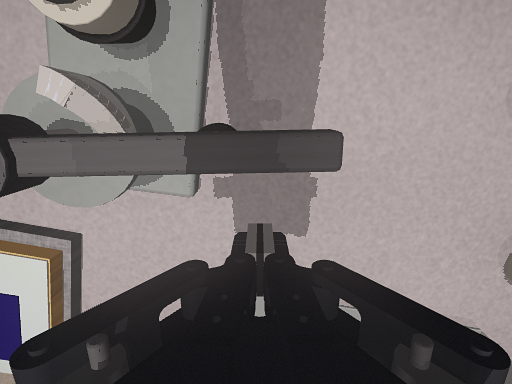

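View pics/s6a.png

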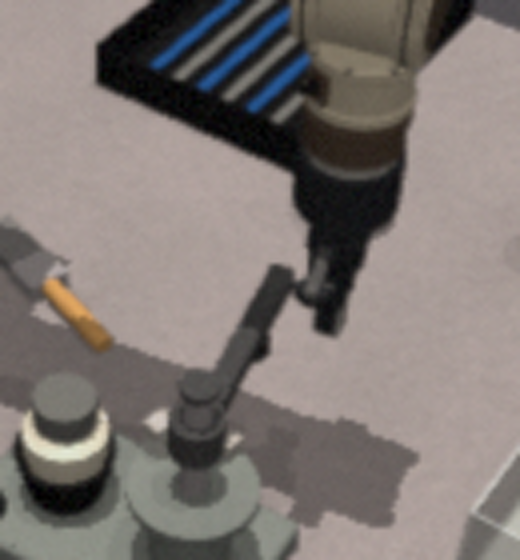

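>>> arm_command --moves '[0.003,0,0.002,0,0,0.003,1,0.003,0.003,0.002,0,0,0.003,1,0,0.006,0,0,0,0,1,0,0.006,0,0,0,0,1,0,0.005,0,0,0,0,1,0,0,0,0,0,0,1]'

```text
clock: 13.82
eef_pos: [0.6006, 0.1367, 0.3357]
tool_rot: [0.547, -0.448, -0.545, -0.45]
ft_force: [0.4, -0.0, 0.2]
grip_width: -0.0002
```

```bash
cat >> h.py <<'E'
P=np.array([.602,-.0115])
def rel(beh=.022):
    o=bot.get_obs(); M=R.from_quat(o['tool_rot']).as_matrix(); g=o['eef_pos']+M[:,0]*.165
    d=g[:2]-P; r=np.hypot(*d); a=np.arctan2(d[1],d[0]); bar=a+np.arcsin(beh/r)
    yaw=np.arctan2(M[1,2],M[0,2])
    print('grasp',g.round(4),'r',r.round(4),'swing if touching',((bar-.055)%(2*np.pi)-np.pi+1.6).round(3),'bar-yaw',((bar-yaw+np.pi)%(2*np.pi)-np.pi).round(3),'tau',o['tau'][[0,5]].round(2))
E
python3 - <<'E'
from h import *
to(None); rel()
snap('wrist','w7.png')
E
```

```text
t 13.82 pos [0.6006 0.1367 0.3357] F [ 0.4 -0.   0.2] w -0.0002 j1,6 [0.22 0.03]
axes x [ 0.004  0.    -1.   ] y [-0.981 -0.194 -0.004] z [-0.194  0.981 -0.001] yaw z 1.7659
grasp [0.6013 0.1367 0.1707] r 0.1482 swing if touching 0.128 bar-yaw -0.041 tau [0.01 0.  ]
```

View pics/w7.png

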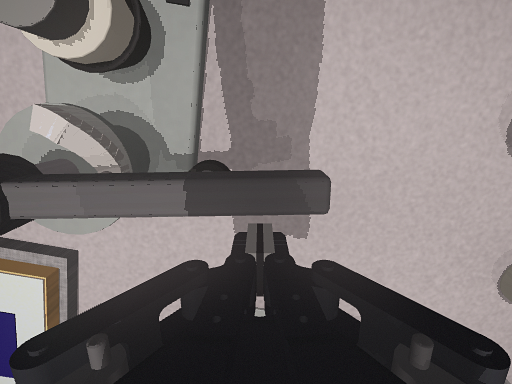

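>>> arm_command --moves '[0.001,0.007,0,-0.02,0,0.002,1,0.001,0.009,0,-0.055,0,0.002,1,0.001,0.009,0,-0.055,0,0,1,0,0.009,0,-0.055,0,0,1,0,0.009,0,-0.055,0,0,1,0,0.009,0,-0.055,0,0,1,0,0.009,0,-0.055,0,0,1]'

```text
clock: 14.45
eef_pos: [0.5475, 0.1218, 0.3384]
tool_rot: [0.626, -0.327, -0.615, -0.35]
ft_force: [2.7, 3.5, 1.4]
grip_width: -0.0003
```

```bash
python3 - <<'E'
from h import *
to(None); rel()
snap('wrist','w8.png')
E
```

```text
t 14.45 pos [0.5475 0.1218 0.3384] F [2.7 3.5 1.4] w -0.0003 j1,6 [ 0.22 -0.36]
axes x [ 0.03   0.021 -0.999] y [-0.841 -0.54  -0.036] z [-0.541  0.841  0.002] yaw z 2.1422
grasp [0.5524 0.1253 0.1736] r 0.1455 swing if touching 0.474 bar-yaw -0.072 tau [-1.36  0.59]
```

View pics/w8.png

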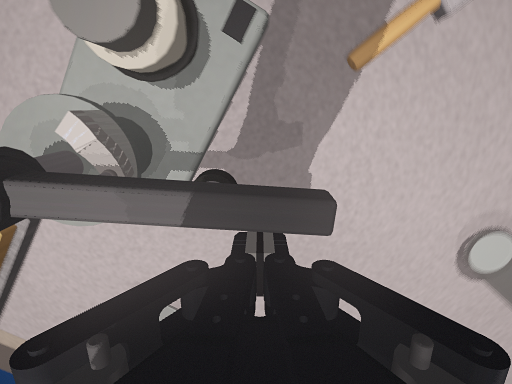

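>>> arm_command --moves '[0.002,0.009,0,-0.05,0,0.012,1,0.002,0.009,0,-0.055,0,0.012,1,0.002,0.009,0,-0.06,0,0.012,1,0.001,0.009,0,-0.06,0,0.008,1,0.001,0.009,0,-0.06,0,0.006,1,0.001,0.009,0,-0.06,0,0.006,1]'

```text
clock: 15.0
eef_pos: [0.515, 0.0986, 0.3425]
tool_rot: [0.68, -0.204, -0.665, -0.232]
ft_force: [2.9, 13.7, 5.3]
grip_width: -0.0001
```

```bash
python3 - <<'E'
from h import *
to(None); rel()
E
```

```text
t 15.0 pos [0.515  0.0986 0.3425] F [ 2.9 13.7  5.3] w -0.0001 j1,6 [ 0.18 -0.76]
axes x [ 0.033  0.031 -0.999] y [-0.585 -0.81  -0.044] z [-0.81   0.586 -0.009] yaw z 2.5152
grasp [0.5205 0.1036 0.1776] r 0.141 swing if touching 0.747 bar-yaw -0.172 tau [-6.67  0.58]
```

>>> arm_command --moves '[0.005,0.008,0,0,0,0.015,1,0.005,0.008,0.001,0,0,0.015,1,0.005,0.009,0.001,-0.01,0,0.012,1,0.004,0.009,0.001,-0.03,0,0.01,1]'

```text
clock: 15.33
eef_pos: [0.5024, 0.0833, 0.3359]
tool_rot: [0.691, -0.186, -0.665, -0.214]
ft_force: [4.6, 13.4, 9.5]
grip_width: -0.0004
```

```bash
python3 - <<'E'
from h import *
to(None); rel()
snap('wrist','w9.png');snap('scene','s9.png'); crop('s9.png','s9a.png',190,120,340,260,5)
E
```

```text
t 15.33 pos [0.5024 0.0833 0.3359] F [ 4.6 13.4  9.5] w -0.0004 j1,6 [ 0.16 -0.84]
axes x [ 0.047  0.026 -0.999] y [-0.541 -0.839 -0.048] z [-0.839  0.543 -0.025] yaw z 2.5675
grasp [0.5102 0.0876 0.1711] r 0.1351 swing if touching 0.885 bar-yaw -0.086 tau [-5.86  0.42]
```

View pics/w9.png

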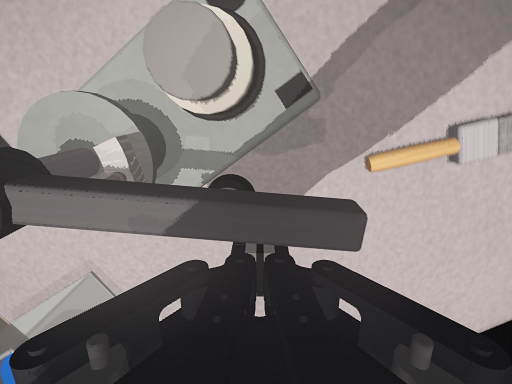

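View pics/s9a.png

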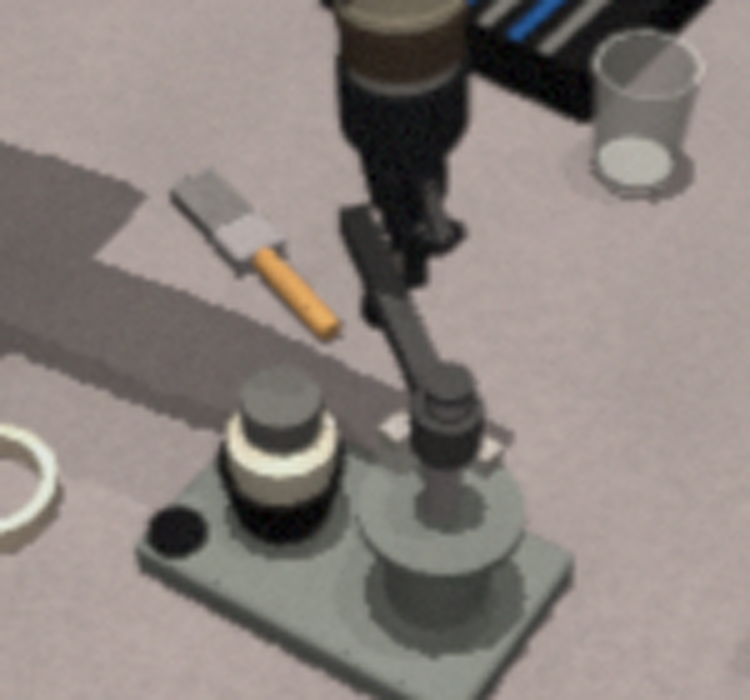

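>>> arm_command --moves '[0.002,0.009,0.003,-0.02,0.004,0.012,1,0.002,0.009,0.003,-0.04,0.004,0.012,1,0.002,0.009,0.003,-0.05,0.004,0.01,1,0.002,0.009,0.003,-0.06,0.004,0.01,1]'

```text
clock: 15.77
eef_pos: [0.4787, 0.0612, 0.3331]
tool_rot: [0.716, -0.138, -0.67, -0.139]
ft_force: [2.6, 4.1, 2.6]
grip_width: -0.0004
```

```bash
python3 - <<'E'
from h import *
to(None); rel()
E
```

```text
t 15.77 pos [0.4787 0.0612 0.3331] F [2.6 4.1 2.6] w -0.0004 j1,6 [ 0.13 -1.04]
axes x [ 0.063 -0.012 -0.998] y [-0.384 -0.923 -0.013] z [-0.921  0.384 -0.063] yaw z 2.7463
grasp [0.4891 0.0591 0.1684] r 0.1332 swing if touching 1.152 bar-yaw 0.002 tau [-1.28  0.81]
```

>>> arm_command --moves '[0,0.004,0,-0.01,-0.02,0,1,0,0.006,0,-0.03,-0.02,0,1,0.001,0.008,0,-0.05,-0.02,0.004,1,0,0,0,0,0,0,1]'

```text
clock: 16.1
eef_pos: [0.4712, 0.0436, 0.3331]
tool_rot: [0.7, -0.104, -0.698, -0.11]
ft_force: [-0.2, 0.0, 0.5]
grip_width: 0.0002
```

```bash
python3 - <<'E'
from h import *
to(None); rel()
snap('wrist','w10.png');snap('scene','s10.png'); crop('s10.png','s10a.png',190,120,340,260,5)
E
```

```text
t 16.1 pos [0.4712 0.0436 0.3331] F [-0.2  0.   0.5] w 0.0002 j1,6 [ 0.09 -1.18]
axes x [ 0.003  0.008 -1.   ] y [-0.298 -0.954 -0.009] z [-0.955  0.298 -0.001] yaw z 2.8388
grasp [0.4717 0.045  0.1681] r 0.142 swing if touching 1.291 bar-yaw 0.049 tau [-0.08 -0.44]
```

View pics/w10.png

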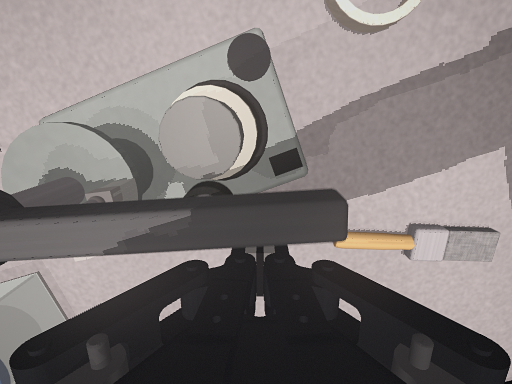

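View pics/s10a.png

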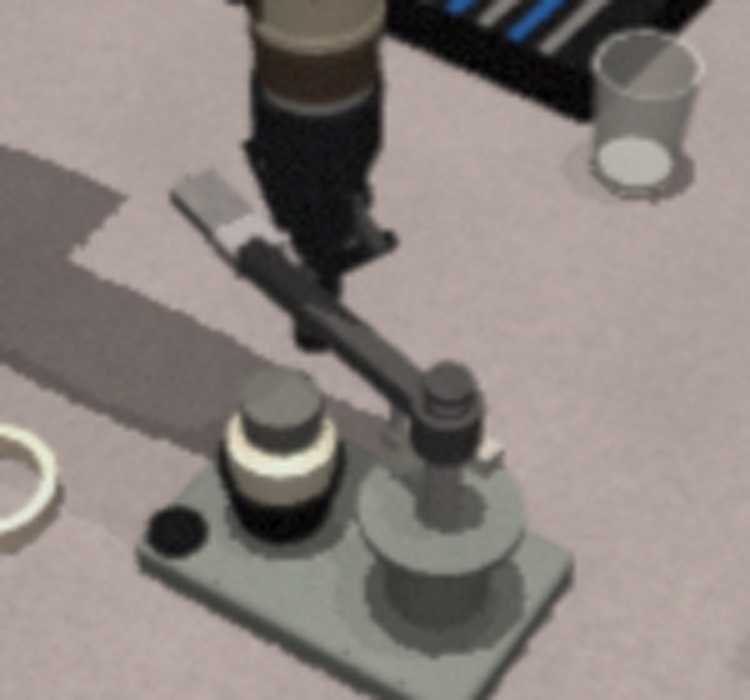

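>>> arm_command --moves '[0.001,0.007,0,-0.05,0,0.003,1,0.001,0.008,0.001,-0.06,-0.004,0.005,1,0.001,0.008,0.001,-0.06,-0.004,0.005,1,0.001,0.008,0.001,-0.06,-0.004,0.005,1]'

```text
clock: 16.53
eef_pos: [0.4632, 0.0163, 0.3298]
tool_rot: [-0.704, 0.025, 0.709, 0.023]
ft_force: [0.4, 1.3, -0.2]
grip_width: 0.0002
```

```bash
python3 - <<'E'
from h import *
to(None); rel()
E
```

```text
t 16.53 pos [0.4632 0.0163 0.3298] F [ 0.4  1.3 -0.2] w 0.0002 j1,6 [ 0.04 -1.47]
axes x [-0.006 -0.004 -1.   ] y [-0.068 -0.998  0.004] z [-0.998  0.068  0.006] yaw z 3.0738
grasp [0.4622 0.0157 0.1648] r 0.1425 swing if touching 1.508 bar-yaw 0.031 tau [0.45 0.77]
```

>>> arm_command --moves '[0,0.006,0,-0.03,0,0,1,0,0.006,0,-0.03,0,0,1,0,0,0,0,0,0,1]'

```text
clock: 16.78
eef_pos: [0.462, 0.0055, 0.3298]
tool_rot: [-0.704, 0.001, 0.71, 0.003]
ft_force: [0.7, 1.2, -0.9]
grip_width: 0.0
```

```bash
python3 - <<'E'
from h import *
to(None); rel()
snap('wrist','w11.png');snap('scene','s11.png'); crop('s11.png','s11a.png',190,120,340,260,5)
E
```

```text
t 16.78 pos [0.462  0.0055 0.3298] F [ 0.7  1.2 -0.9] w 0.0 j1,6 [ 0.01 -1.55]
axes x [-0.008  0.003 -1.   ] y [-0.007 -1.    -0.003] z [-1.     0.007  0.008] yaw z 3.135
grasp [0.4607 0.006  0.1648] r 0.1424 swing if touching 1.577 bar-yaw 0.038 tau [-0.87 -0.29]
```

View pics/w11.png

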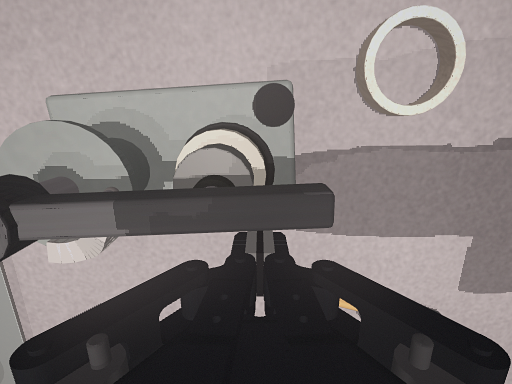

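View pics/s11a.png

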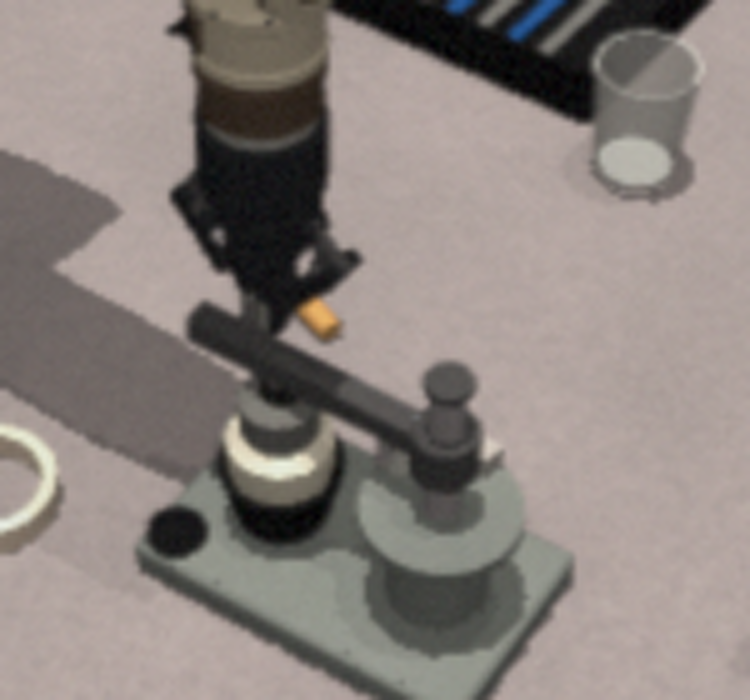

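>>> arm_command --moves '[0,0.004,0,-0.03,0,0,1,0,0.004,0,-0.01,0,0,1,0,0.002,0,0,0,0,1]'

```text
clock: 17.13
eef_pos: [0.4619, -0.0016, 0.3297]
tool_rot: [-0.704, -0.015, 0.71, -0.009]
ft_force: [-0.2, 3.7, 2.3]
grip_width: 0.0003
```

```bash
python3 - <<'E'
from h import *
to(None); rel()
KT=cam('wrist');snap('wrist','w12.png');snap('scene','s12.png'); crop('s12.png','s12a.png',190,120,340,260,5)
import pickle; pickle.dump(KT,open('kt12.pkl','wb'))
E
```

```text
t 17.13 pos [ 0.4619 -0.0016  0.3297] F [-0.2  3.7  2.3] w 0.0003 j1,6 [-0.01 -1.61]
axes x [-0.01   0.009 -1.   ] y [ 0.035 -0.999 -0.009] z [-0.999 -0.035  0.01 ] yaw z -3.107
grasp [ 4.603e-01 -2.000e-04  1.647e-01] r 0.1422 swing if touching 1.621 bar-yaw 0.041 tau [-1.96 -0.04]
```

View pics/w12.png

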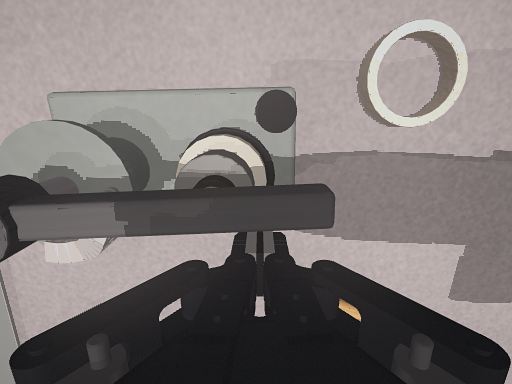

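View pics/s12a.png

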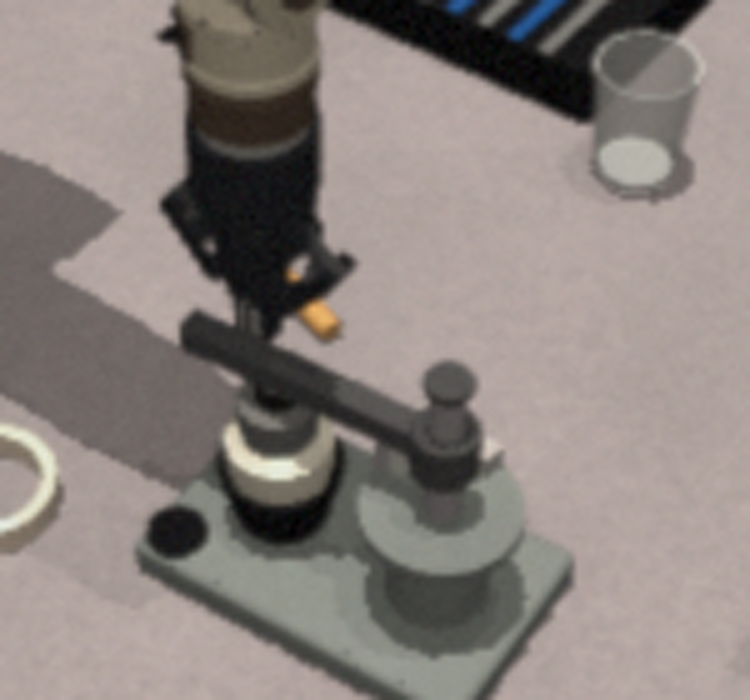

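>>> arm_command --moves '[0,-0.004,0,0,0,0,1,0,-0.01,0,0,0,0,1,0,-0.02,0,0,0,0,1,0,-0.025,0,0,0,0,1,-0.01,-0.025,0,0,0,0,1,-0.02,-0.025,0,0,0,0,1,-0.025,-0.025,0,0,0,0,1,-0.025,-0.02,0,0,0,0,1,-0.01,-0.01,0,0,0,0,1,0,0,0,0,0,0,1]'

```text
clock: 18.07
eef_pos: [0.4576, 0.1704, 0.4196]
tool_rot: [-0.703, -0.004, 0.711, -0.011]
ft_force: [0.9, -0.2, -0.6]
grip_width: 0.0001
```

```bash
python3 - <<'E'
from h import *
to(None)
snap('top','t13.png');snap('scene','s13.png'); crop('s13.png','s13a.png',190,120,340,260,5); crop('t13.png','t13a.png',195,120,345,240,5)
E
```

```text
t 18.07 pos [0.4576 0.1704 0.4196] F [ 0.9 -0.2 -0.6] w 0.0001 j1,6 [ 0.36 -1.23]
axes x [-0.011 -0.01  -1.   ] y [ 0.022 -1.     0.01 ] z [-1.    -0.022  0.011] yaw z -3.1196
```

View pics/t13a.png

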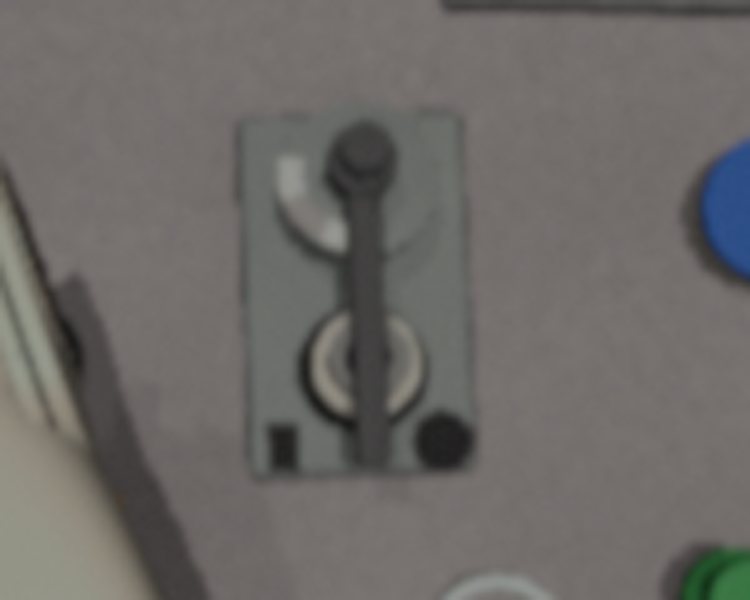

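View pics/s13a.png

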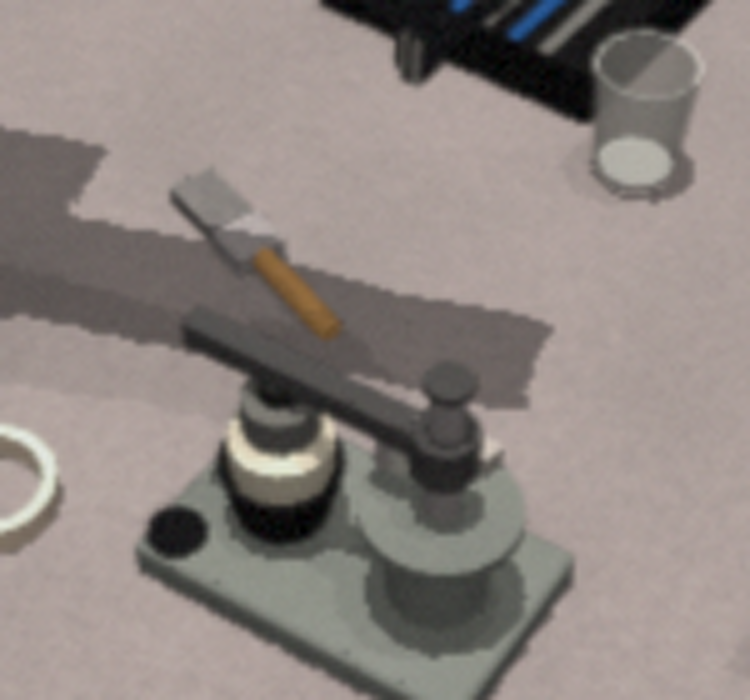

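```bash
python3 - <<'E'
from h import *
t=lambda u,v:(195+u/5-.4,120+v/5-.4)
s=lambda u,v:(190+u/5-.4,120+v/5-.4)
a=atz('top',*t(372,465),.174);b=atz('top',*t(365,200),.174);L=atz('top',*t(240,118),.028);L2=atz('top',*t(252,475),.028);r=atz('top',*t(463,112),.028);r2=atz('top',*t(476,470),.028)
an=lambda p,q:np.arctan2((q-p)[1],(q-p)[0]).round(3)
print(a,b,'bar',an(a,b),'edges',an(L2,L),an(r2,r)); 
# bar-end top mid in scene vs prediction for notch / crest heights
d=np.array([np.cos(an(a,b)),np.sin(an(a,b))]); e=a[:2]
for z in (.168,.174,.198): print(z,(np.array(proj('scene',[*(e+[.003,-.002]),z]))-[190,120])*5)
E
```

```text
[ 0.42306849 -0.01944487  0.174     ] [ 0.57918292 -0.01333889  0.174     ] bar 0.039 edges 0.051 0.045
0.168 [188.75980171 319.35644874]
0.174 [188.29209666 312.39588048]
0.198 [186.38783472 284.05591421]
```

```bash
python3 - <<'E'
from h import *
print(bot.job_done())
E
```

```text
the job is handed in; nothing more can be done
None
```

I stood the jar in the mixer cup, swung the clamp arm over it and into the notch, backed the robot clear, and handed the job in at about 18 s. The hand-in gave no verdict.

- **Jar:** I held it by the lid and lowered it in small steps until it stopped with the tool at z 0.285, where I expected it to be home. After release, the lid centre in the scene image was about 1 px from where a fully home jar should appear.
- **Clamp arm:** In the top and scene pictures taken after backing off, the bar runs over the middle of the lid, with the swing at about 1.59 rad. Its top height fits the notch position (about 174 mm), not the crest (198 mm).
- **Bystanders:** The robot did not go near the tub, the water cup or the green look-alikes. The water cup looked unmoved and the part of the tub in view looked in place.
- **Disagreements:** The cameras differed by 2–6 mm in absolute x, so I placed the jar by the lid-to-cup offset, on which the two fixed cameras agreed within about 1 mm. The wrist force barely rose when the jar touched down; I took it as home because the height stopped changing and a torque appeared.
- **Not measured:** I could not measure the pad's pressing force directly.

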